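# Load the specimen shuttle and hold its locking pin drawn

## Robot

A 6-joint arm with a two-finger parallel gripper is mounted at the origin on the work surface. World frame = base frame: x ahead of the robot, y to its left, z up, the work surface at z = 0. Lengths are in mm, angles in rad, forces in N, time in s.
With the tool pointing down it reaches from about 350 to 775 mm from the base axis. Payload 5.5 kg.
Tool frame: the origin (TCP) lies midway between the tips of the shut fingers; the grasp point (between the pads) lies r.pinch_z behind it (r.pinch_z is the distance from the TCP to the grasp point, in mm); z points along the fingers, y is the line along which they close (so a half turn about z gives the same grasp; the last joint's range is limited). The gripper opens to 85 mm and grips with 20 to 120 N. Pads are 22 mm wide; open, the fingers measure 114 mm over their backs; the gripper's body (76 mm by 85 mm) begins 54 mm behind the grasp point. The pads swing forward as they close: fully open they stand 13 mm farther back than shut.
Start: joints at [1.022, 0.313, 0.046, 1.304, 0, 1.431], TCP at [228.596, 527.651, 231.323] pointing down, gripper open.
Joint ranges: [-2.76, 2.76], [-0.86, 1.69], [-1.03, 1.26], [-2.2, 2.34], [-1.47, 1.5], [-3.14, 3.14]. Speed limits (rad/s): [2.57, 2.57, 3.14, 3.14, 3.14, 3.14].

## Interface

Orientations are given as a unit quaternion [w, x, y, z].
In Python, from plant import r gives the robot as it stands. The module is installed in compiled form; this text tells all that it offers.
- The arm moves only by the tool move_arm, never from a script. Its argument "moves" is a list of rows, each a list of 5 numbers: the shift along the tool's x, y, z in mm, then the turn about the tool's z in rad, then the opening, from 0 (shut) to 1 (fully open). A call has 1 to 10 rows; each row is the pose to reach, as a shift and turn from the pose commanded when the call began, along the tool's axes at that moment; what a row does not reach only later rows make up. A row lasts 1/12 s, in which the tool goes at most 41.7 mm and 7.16 degrees, less where a joint would pass 70% of its speed; a pose out of reach is approached as far as the arm can. A call with a gripper value outside its range is refused whole. The fingers move at their own pace and stop on an object; "squeeze" is the grip in N (left out, the last holds). Time passes only in rows, so rows that repeat a pose let the fingers close. It gives the time, the measured TCP pose, the force, the opening and the grip force at its end, in the units of the state.
- r.observe(): the state, without advancing time (a new reading comes with each control period).
- r.capture(name): name is "side" or "top"; returns a dict with "frame" (420x560x3 uint8, blue, green, red), "intrinsics" (3x3 intrinsics, pixels), "distortion" ([k1, k2, p1, p2, k3] as OpenCV has them; the pictures are not rectified), "camera_from_world" (4x4, takes a point from world to camera coordinates). Camera axes: x right, y up, looking along -z (the intrinsics and any distortion apply to the point x, -y, -z); pixel columns grow to the right and rows downward; lengths in mm; the calibration is good to about 2 mm. A picture is of the moment at which its call begins. There is no depth.
- r.close_job(): hands the job in; it is judged then, once.
The state is a dict: "t": time; "joints": joint angles; "qd": joint speeds; "tau": joint torques, N m; "ee_pos": TCP position; "orientation": TCP orientation; "force": force on the tool from outside, world axes, zero at the start; "moment": the same for the moment, N m; "grip_width": finger opening in mm; "grip_force": force on a finger pad.
Only numpy, scipy, OpenCV 4.12 (cv2) and the standard library are available. Lean on these libraries where they do the work, as an engineer would, in place of code of your own. Each camera call takes 0.05 s, during which the arm holds its last target. There are 200 camera calls.

## Task

Make up the shuttle's tray to exactly three mounted specimens, standing flat on its floor: one is already in it, so add any two from the board and leave the other two standing where they are. Then take the locking pin by its knob and draw it straight up about 30 mm without forcing it sideways, so that its foot is clear of the tray's tongue but well inside its guide (never pull it right out), and finish holding it there, still gripped, so that a colleague can slide the tray on. Leave the tray unslid and everything else where it is.

Things in the scene. Friction and masses are not known exactly. Their poses are not given: they have to be found in the camera images.
- shuttle: Specimen shuttle fixed to the bench: a dark steel base plate 120 x 300 x 12 mm (x, y, z) carrying a sliding tray and, at its -y end, a plain aluminium guide tower 60 x 50 mm (x, y) whose flat top is 76 mm above the bench. Origin: on the bench, under the middle of the tray (the plate reaches from y = -165 to +135 mm); x across the plate, y along it, z up. The tower's upright bore (17 mm wide) is at (0, -135 mm); its guide part runs from 26 to 76 mm above the bench.
- guide_mouth (a point): Centre of the bore's mouth on top of the guide tower, 76 mm above the bench; z up along the bore.
- tray (a joint): The tray's slide along the shuttle's +y, in m, 0 as it starts and locked there by the pin (about 2 mm of play), up to 0.06 when the pin is drawn; stiff, 3 N of friction.
- tray_floor (a point): Centre of the tray's inner floor, 17 mm above the bench; axes as the shuttle's. The plain aluminium tray has a clear inside of 84 x 142 mm (x, y) and a rim standing 6 mm above the floor, 4 mm thick. From its -y end a steel tongue, its top 22 mm above the bench, runs under the guide tower, where the pin passes through it.
- pin: Loose steel locking pin, 92 mm long, 0.14 to 0.28 kg, upright in the tower's bore: a shaft of 16 mm diameter, 62 mm long (0.5 mm clear of the bore all round), and a round knob of 26 mm diameter and 30 mm height on top. Origin: centre of its foot; z up along the shaft. Fully home, its foot is 14 mm above the bench and the knob rests on the tower, reaching from 76 to 106 mm above the bench. It drops back when let go and binds if dragged sideways.
- board: Grey plastic board fixed on the bench, 160 x 210 x 8 mm (x, y, z), on which the spare specimens, an objective and a vial stand. Origin: centre of its underside, z up.
- puck_a: Mounted specimen: a black resin disc 30 mm in diameter, 22 mm high, about 40 g, with a small steel inset in its top. Origin: centre of its underside. It stands on the board, 8 mm above the bench, in one of six places (two rows 90 mm apart in the board's x, three columns 65 mm apart in its y) shared with the objective and the vial.
- puck_b: Mounted specimen: a black resin disc 30 mm in diameter, 22 mm high, about 40 g, with a small steel inset in its top. Origin: centre of its underside. It stands on the board, 8 mm above the bench, in one of six places (two rows 90 mm apart in the board's x, three columns 65 mm apart in its y) shared with the objective and the vial.
- puck_c: Mounted specimen: a black resin disc 30 mm in diameter, 22 mm high, about 40 g, with a small steel inset in its top. Origin: centre of its underside. It stands on the board, 8 mm above the bench, in one of six places (two rows 90 mm apart in the board's x, three columns 65 mm apart in its y) shared with the objective and the vial.
- puck_d: Mounted specimen: a black resin disc 30 mm in diameter, 22 mm high, about 40 g, with a small steel inset in its top. Origin: centre of its underside. It stands on the board, 8 mm above the bench, in one of six places (two rows 90 mm apart in the board's x, three columns 65 mm apart in its y) shared with the objective and the vial.
- puck_e: Mounted specimen: a black resin disc 30 mm in diameter, 22 mm high, about 40 g, with a small steel inset in its top. Origin: centre of its underside. It stands in the tray at the start, anywhere along its length.
- objective: Microscope objective standing on the board among the specimens, 43 mm high, 29 mm across, narrower at both ends: leave alone. Origin: centre of its underside.
- vial: Small amber glass vial with a white cap standing on the board among the specimens, 50 mm high, 26 mm across: leave alone. Origin: centre of its underside.
- oil_bottle: Amber bottle 100 mm high, 40 mm across, far side of the bench: leave alone. Origin: centre of its underside.
- dish: Low glass dish 90 mm across, 16 mm high: leave alone. Origin: centre of its underside.
- slide_box: White flat box 90 x 170 x 32 mm: leave alone. Origin: centre of its underside.
- driver: Screwdriver 160 mm long lying in front of the robot: leave alone. Origin: near the middle of its length.
- beaker: Glass beaker 70 mm across, 85 mm high: leave alone. Origin: centre of its underside.
- spacer: Aluminium ring 52 mm across, 12 mm high: leave alone. Origin: centre of its underside.
There are look-alikes about, which are no part of the job. Leave any blue, green or pink look-alike of the puck_d alone.

How it is judged (in metres and radians):
On the way:
1. exactly three specimens stand flat on the tray's floor, the other two unmoved, the pin still home (((x of puck_a in the frame of tray_floor between -0.032 and 0.032 m and y of puck_a in the frame of tray_floor between -0.061 and 0.061 m and z of puck_a in the frame of tray_floor between -0.004 and 0.004 m and angle between each of puck_a, puck_b, puck_e's own z axis and vertical below 0.12 rad and x of puck_b in the frame of tray_floor between -0.032 and 0.032 m and y of puck_b in the frame of tray_floor between -0.061 and 0.061 m and z of puck_b in the frame of tray_floor between -0.004 and 0.004 m and x of puck_e in the frame of tray_floor between -0.032 and 0.032 m and y of puck_e in the frame of tray_floor between -0.061 and 0.061 m and z of puck_e in the frame of tray_floor between -0.004 and 0.004 m and distance of each of puck_c, puck_d from where it was at the start of the episode below 0.03 m) or (x of puck_a in the frame of tray_floor between -0.032 and 0.032 m and y of puck_a in the frame of tray_floor between -0.061 and 0.061 m and z of puck_a in the frame of tray_floor between -0.004 and 0.004 m and angle between each of puck_a, puck_c, puck_e's own z axis and vertical below 0.12 rad and x of puck_c in the frame of tray_floor between -0.032 and 0.032 m and y of puck_c in the frame of tray_floor between -0.061 and 0.061 m and z of puck_c in the frame of tray_floor between -0.004 and 0.004 m and x of puck_e in the frame of tray_floor between -0.032 and 0.032 m and y of puck_e in the frame of tray_floor between -0.061 and 0.061 m and z of puck_e in the frame of tray_floor between -0.004 and 0.004 m and distance of each of puck_b, puck_d from where it was at the start of the episode below 0.03 m) or (x of puck_a in the frame of tray_floor between -0.032 and 0.032 m and y of puck_a in the frame of tray_floor between -0.061 and 0.061 m and z of puck_a in the frame of tray_floor between -0.004 and 0.004 m and angle between each of puck_a, puck_d, puck_e's own z axis and vertical below 0.12 rad and x of puck_d in the frame of tray_floor between -0.032 and 0.032 m and y of puck_d in the frame of tray_floor between -0.061 and 0.061 m and z of puck_d in the frame of tray_floor between -0.004 and 0.004 m and x of puck_e in the frame of tray_floor between -0.032 and 0.032 m and y of puck_e in the frame of tray_floor between -0.061 and 0.061 m and z of puck_e in the frame of tray_floor between -0.004 and 0.004 m and distance of each of puck_b, puck_c from where it was at the start of the episode below 0.03 m) or (x of puck_b in the frame of tray_floor between -0.032 and 0.032 m and y of puck_b in the frame of tray_floor between -0.061 and 0.061 m and z of puck_b in the frame of tray_floor between -0.004 and 0.004 m and angle between each of puck_b, puck_c, puck_e's own z axis and vertical below 0.12 rad and x of puck_c in the frame of tray_floor between -0.032 and 0.032 m and y of puck_c in the frame of tray_floor between -0.061 and 0.061 m and z of puck_c in the frame of tray_floor between -0.004 and 0.004 m and x of puck_e in the frame of tray_floor between -0.032 and 0.032 m and y of puck_e in the frame of tray_floor between -0.061 and 0.061 m and z of puck_e in the frame of tray_floor between -0.004 and 0.004 m and distance of each of puck_a, puck_d from where it was at the start of the episode below 0.03 m) or (x of puck_b in the frame of tray_floor between -0.032 and 0.032 m and y of puck_b in the frame of tray_floor between -0.061 and 0.061 m and z of puck_b in the frame of tray_floor between -0.004 and 0.004 m and angle between each of puck_b, puck_d, puck_e's own z axis and vertical below 0.12 rad and x of puck_d in the frame of tray_floor between -0.032 and 0.032 m and y of puck_d in the frame of tray_floor between -0.061 and 0.061 m and z of puck_d in the frame of tray_floor between -0.004 and 0.004 m and x of puck_e in the frame of tray_floor between -0.032 and 0.032 m and y of puck_e in the frame of tray_floor between -0.061 and 0.061 m and z of puck_e in the frame of tray_floor between -0.004 and 0.004 m and distance of each of puck_a, puck_c from where it was at the start of the episode below 0.03 m) or (x of puck_c in the frame of tray_floor between -0.032 and 0.032 m and y of puck_c in the frame of tray_floor between -0.061 and 0.061 m and z of puck_c in the frame of tray_floor between -0.004 and 0.004 m and angle between each of puck_c, puck_d, puck_e's own z axis and vertical below 0.12 rad and x of puck_d in the frame of tray_floor between -0.032 and 0.032 m and y of puck_d in the frame of tray_floor between -0.061 and 0.061 m and z of puck_d in the frame of tray_floor between -0.004 and 0.004 m and x of puck_e in the frame of tray_floor between -0.032 and 0.032 m and y of puck_e in the frame of tray_floor between -0.061 and 0.061 m and z of puck_e in the frame of tray_floor between -0.004 and 0.004 m and distance of each of puck_a, puck_b from where it was at the start of the episode below 0.03 m)) and z of pin in the frame of shuttle below 0.019 m), for 0.2 s.
At the end, for the whole second after the job is handed in: The tray's specimen and two of the four stand flat in the tray, the other two within 30 mm of their places; the fingers hold the pin still and upright in its guide, raised 20 to 42 mm, side load under 20 N; tray slid under 10 mm (((x of puck_a in the frame of tray_floor between -0.032 and 0.032 m and y of puck_a in the frame of tray_floor between -0.061 and 0.061 m and z of puck_a in the frame of tray_floor between -0.004 and 0.004 m and angle between each of puck_a, puck_b, puck_e's own z axis and vertical below 0.12 rad and x of puck_b in the frame of tray_floor between -0.032 and 0.032 m and y of puck_b in the frame of tray_floor between -0.061 and 0.061 m and z of puck_b in the frame of tray_floor between -0.004 and 0.004 m and x of puck_e in the frame of tray_floor between -0.032 and 0.032 m and y of puck_e in the frame of tray_floor between -0.061 and 0.061 m and z of puck_e in the frame of tray_floor between -0.004 and 0.004 m and distance of each of puck_c, puck_d from where it was at the start of the episode below 0.03 m) or (x of puck_a in the frame of tray_floor between -0.032 and 0.032 m and y of puck_a in the frame of tray_floor between -0.061 and 0.061 m and z of puck_a in the frame of tray_floor between -0.004 and 0.004 m and angle between each of puck_a, puck_c, puck_e's own z axis and vertical below 0.12 rad and x of puck_c in the frame of tray_floor between -0.032 and 0.032 m and y of puck_c in the frame of tray_floor between -0.061 and 0.061 m and z of puck_c in the frame of tray_floor between -0.004 and 0.004 m and x of puck_e in the frame of tray_floor between -0.032 and 0.032 m and y of puck_e in the frame of tray_floor between -0.061 and 0.061 m and z of puck_e in the frame of tray_floor between -0.004 and 0.004 m and distance of each of puck_b, puck_d from where it was at the start of the episode below 0.03 m) or (x of puck_a in the frame of tray_floor between -0.032 and 0.032 m and y of puck_a in the frame of tray_floor between -0.061 and 0.061 m and z of puck_a in the frame of tray_floor between -0.004 and 0.004 m and angle between each of puck_a, puck_d, puck_e's own z axis and vertical below 0.12 rad and x of puck_d in the frame of tray_floor between -0.032 and 0.032 m and y of puck_d in the frame of tray_floor between -0.061 and 0.061 m and z of puck_d in the frame of tray_floor between -0.004 and 0.004 m and x of puck_e in the frame of tray_floor between -0.032 and 0.032 m and y of puck_e in the frame of tray_floor between -0.061 and 0.061 m and z of puck_e in the frame of tray_floor between -0.004 and 0.004 m and distance of each of puck_b, puck_c from where it was at the start of the episode below 0.03 m) or (x of puck_b in the frame of tray_floor between -0.032 and 0.032 m and y of puck_b in the frame of tray_floor between -0.061 and 0.061 m and z of puck_b in the frame of tray_floor between -0.004 and 0.004 m and angle between each of puck_b, puck_c, puck_e's own z axis and vertical below 0.12 rad and x of puck_c in the frame of tray_floor between -0.032 and 0.032 m and y of puck_c in the frame of tray_floor between -0.061 and 0.061 m and z of puck_c in the frame of tray_floor between -0.004 and 0.004 m and x of puck_e in the frame of tray_floor between -0.032 and 0.032 m and y of puck_e in the frame of tray_floor between -0.061 and 0.061 m and z of puck_e in the frame of tray_floor between -0.004 and 0.004 m and distance of each of puck_a, puck_d from where it was at the start of the episode below 0.03 m) or (x of puck_b in the frame of tray_floor between -0.032 and 0.032 m and y of puck_b in the frame of tray_floor between -0.061 and 0.061 m and z of puck_b in the frame of tray_floor between -0.004 and 0.004 m and angle between each of puck_b, puck_d, puck_e's own z axis and vertical below 0.12 rad and x of puck_d in the frame of tray_floor between -0.032 and 0.032 m and y of puck_d in the frame of tray_floor between -0.061 and 0.061 m and z of puck_d in the frame of tray_floor between -0.004 and 0.004 m and x of puck_e in the frame of tray_floor between -0.032 and 0.032 m and y of puck_e in the frame of tray_floor between -0.061 and 0.061 m and z of puck_e in the frame of tray_floor between -0.004 and 0.004 m and distance of each of puck_a, puck_c from where it was at the start of the episode below 0.03 m) or (x of puck_c in the frame of tray_floor between -0.032 and 0.032 m and y of puck_c in the frame of tray_floor between -0.061 and 0.061 m and z of puck_c in the frame of tray_floor between -0.004 and 0.004 m and angle between each of puck_c, puck_d, puck_e's own z axis and vertical below 0.12 rad and x of puck_d in the frame of tray_floor between -0.032 and 0.032 m and y of puck_d in the frame of tray_floor between -0.061 and 0.061 m and z of puck_d in the frame of tray_floor between -0.004 and 0.004 m and x of puck_e in the frame of tray_floor between -0.032 and 0.032 m and y of puck_e in the frame of tray_floor between -0.061 and 0.061 m and z of puck_e in the frame of tray_floor between -0.004 and 0.004 m and distance of each of puck_a, puck_b from where it was at the start of the episode below 0.03 m)) and z of pin in the frame of shuttle between 0.034 and 0.056 m and x of pin in the frame of shuttle between -0.003 and 0.003 m and y of pin in the frame of shuttle between -0.138 and -0.132 m and angle between pin's own z axis and vertical below 0.06 rad and linear speed of each of pin, puck_a, puck_b, puck_c, puck_d, puck_e below 0.01 m/s and contact force between the fingers and pin above 2 N and contact force between pin and shuttle below 20 N and value of joint tray below 0.01 m); the arm keeps its last pose, push and grip.
It fails at once if the pin is pulled more than 52 mm from home, out of its guide (z of pin in the frame of shuttle above 0.066 m).
It fails at once if the pin is forced against its guide with more than 60 N while drawn (z of pin in the frame of shuttle above 0.018 m and contact force between pin and shuttle above 60 N).
It fails at once if a bystander is moved more than 40 mm (distance of any of objective, vial, oil_bottle, dish, slide_box, driver, beaker, spacer from where it was at the start of the episode above 0.04 m).
It also fails if it takes over 64 s, if anything falls off the work surface, if the arm or the gripper's body presses on something with over 40 N, if the wrist force passes 120 N, or if a joint passes its speed limit or range.

## Working session

There is one attempt and no reset: what is moved stays moved. The work goes in short steps, Python scripts to look and compute and a tool call to move; the robot and the scene stay as the last step left them, time stands still between calls to the robot, and variables do not carry over. Pictures are saved under pics/ and viewed, at most 10 in all, crops included, and the job is handed in when it is done.

Besides the shell and the picture viewer there is one more tool, called by a JSON object that holds its "method" and its "body". move_arm: Moves the arm, as the interface text tells. Its arguments: {"type":"object","properties":{"moves":{"type":"array","items":{"type":"array","items":{"type":"number"}}},"squeeze":{"type":"number"}},"required":["moves"]}

```bash
mkdir -p pics; cat > h.py <<'E'
import numpy as np, cv2
from plant import r
def cap(n,f=None):
    c=r.capture(n)
    if f: cv2.imwrite('pics/'+f,c['frame'])
    return c
F=np.diag([1,-1,-1.])
def proj(c,P):
    M=np.array(c['camera_from_world']);P=np.atleast_2d(np.array(P,float))
    q=(P@M[:3,:3].T+M[:3,3])@F
    return cv2.projectPoints(q.reshape(-1,1,3),np.zeros(3),np.zeros(3),np.array(c['intrinsics']),np.array(c['distortion']))[0].reshape(-1,2)
def back(c,uv,z):
    M=np.array(c['camera_from_world']);R=M[:3,:3];o=-R.T@M[:3,3]
    n=cv2.undistortPoints(np.array(uv,float).reshape(-1,1,2),np.array(c['intrinsics']),np.array(c['distortion'])).reshape(-1,2)
    d=(np.c_[n,np.ones(len(n))]@F)@R
    return o+d*((z-o[2])/d[:,2:])
E
python3 - <<'E'
from h import *
a=cap('top','top0.png');b=cap('side','side0.png')
for c in(a,b):
    M=c['camera_from_world'];print(np.round(-M[:3,:3].T@M[:3,3]),np.round(c['intrinsics']).tolist(),c['distortion'])
print(r.observe(),r.pinch_z)
E
```

```text
[ 335.   -0. 1218.] [[421.0, 0.0, 279.0], [0.0, 421.0, 204.0], [0.0, 0.0, 1.0]] [0.02269115 0.         0.         0.         0.        ]
[350. 659. 890.] [[442.0, 0.0, 280.0], [0.0, 442.0, 209.0], [0.0, 0.0, 1.0]] [0.04675097 0.         0.         0.         0.        ]
{'t': 0.1, 'joints': array([ 1.02242863e+00,  3.13983519e-01,  4.51165407e-02,  1.30359944e+00,
       -1.76039975e-05,  1.43120169e+00]), 'qd': array([-0.00091349, -0.00237744,  0.00342564, -0.00053119,  0.00080358,
        0.0002463 ]), 'tau': array([ 2.88678792e-03, -4.81726670e+01,  2.99243402e+01,  1.27837146e-02,
       -8.04411889e-05,  7.41923088e-06]), 'ee_pos': array([228.33037623, 527.23800254, 230.47471008]), 'orientation': array([-2.73322585e-04,  2.02966418e-01,  9.79185343e-01, -7.89096876e-04]), 'force': array([ 0.04360534,  0.2919221 , -0.71026665]), 'moment': array([ 0.07138273, -0.02832997,  0.04031799]), 'grip_force': 0.0, 'grip_width': 85.35716606375158} 18.700000000000003
```

View pics/top0.png

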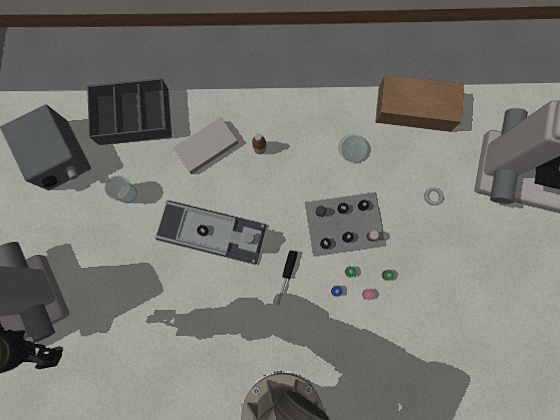

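View pics/side0.png

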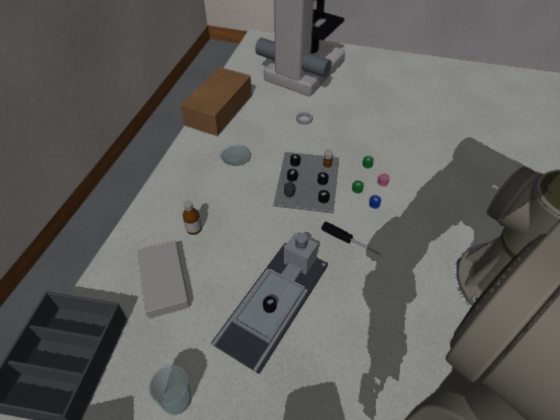

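```bash
python3 - <<'E'
from h import *
t=cv2.imread('pics/top0.png');s=cv2.imread('pics/side0.png')
o=np.zeros((600,780,3),np.uint8)
R=lambda im,k:cv2.resize(im,None,fx=k,fy=k,interpolation=cv2.INTER_CUBIC)
o[:255]=R(t[190:275,145:405],3)
x=R(s[150:215,265:345],4);o[258:258+x.shape[0],:x.shape[1]]=x
x=R(s[230:370,210:335],2.4);o[258:258+x.shape[0],400:400+x.shape[1]]=x
cv2.imwrite('pics/crop0.png',o)
E
```

```text
(no output)
```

View pics/crop0.png

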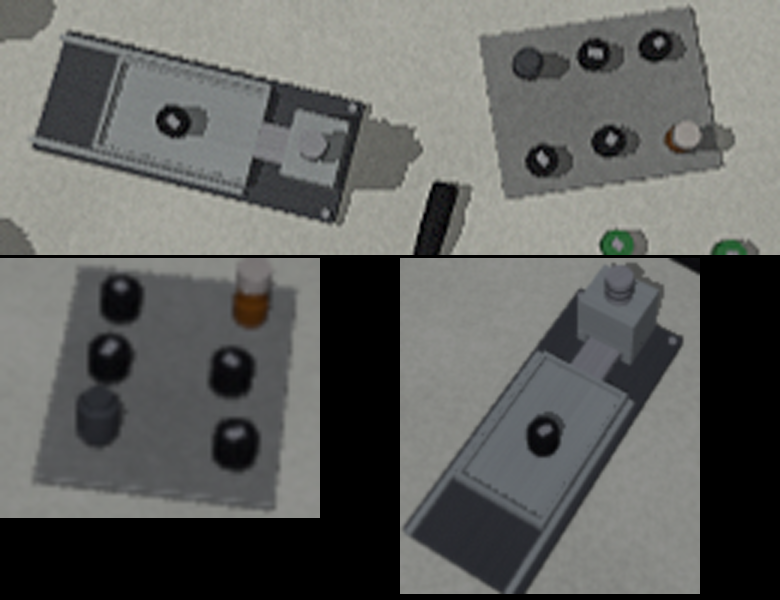

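```bash
python3 - <<'E'
from h import *
from scipy.ndimage import label,center_of_mass
from scipy.optimize import least_squares
t,s=cap('top'),cap('side')
def fit(pts):  # (cam,uv,localxyz)
    def f(p):
        c,n=np.cos(p[2]),np.sin(p[2]);o=[]
        for cam,uv,l in pts: o+=list(proj(cam,[p[0]+c*l[0]-n*l[1],p[1]+n*l[0]+c*l[1],l[2]])[0]-uv)
        return o
    return least_squares(f,[500,0,.0],loss='soft_l1')
T=lambda u,v:np.array([145+u/3,190+v/3])-.3
B=lambda u,v:np.array([265+u/4,150+(v-258)/4])-.3
S=lambda u,v:np.array([210+(u-400)/2.4,230+(v-258)/2.4])-.3
bd=[(t,T(480,37),(80,105,8)),(t,T(691,8),(80,-105,8)),(t,T(722,164),(-80,-105,8)),(t,T(507,198),(-80,105,8)),
 (s,B(80,267),(80,-105,8)),(s,B(296,290),(-80,-105,8)),(s,B(275,508),(-80,105,8)),(s,B(34,483),(80,105,8))]
f=fit(bd);print('board',f.x,f.fun.round(1))
sh=[(t,T(66,32),(60,135,12)),(t,T(370,104),(60,-165,12)),(t,T(340,222),(-60,-165,12)),(t,T(33,148),(-60,135,12)),
 (t,T(314,146),(0,-135,106)),(s,S(620,275),(0,-135,106)),(s,S(404,528),(60,135,12)),(s,S(682,340),(-60,-165,12))]
f=fit(sh);print('shuttle',f.x,f.fun.round(1))
def blobs(c,box):
    x0,y0,x1,y1=box;g=c['frame'][y0:y1,x0:x1].max(2)<48
    L,n=label(g);out=[]
    for i in range(1,n+1):
        if (L==i).sum()>35:
            # convex hull fill
            p=np.argwhere(L==i)[:,::-1].astype(np.int32);m=np.zeros(g.shape,np.uint8);cv2.fillPoly(m,[cv2.convexHull(p)],1)
            y,x=center_of_mass(m);out.append((x+x0,y+y0,int(m.sum())))
    return out
for n,c,box,z in(('top board',t,(305,190,390,260),19),('top tray',t,(185,215,225,245),28),('side board',s,(270,150,345,215),19),('side tray',s,(255,285,290,320),28)):
    for b in blobs(c,box): print(n,np.round(b,1),back(c,[b[:2]],z)[0].round(1))
E
```

```text
board [ 5.16658433e+02 -1.88431487e+02  1.33598634e-01] [-0.8 -0.3 -0.7 -1.1 -0.2  0.7 -0.8  0.3 -0.  -0.7  0.4 -0.8  0.3 -0.7
 -0.  -1.6]
shuttle [ 5.01877057e+02  2.10443440e+02 -2.51170170e-01] [ 0.3 -0.5 -1.3 -0.9 -1.4  0.5 -0.7  0.7 -0.2 -1.1  0.3 -0.4  0.1 -0.5
  1.3 -1.8]
top board [363.1 204.8  96. ] [ 567.9 -244.3   19. ]
top board [342.6 207.9  93. ] [ 559.7 -184.7   19. ]
top board [347.5 236.7  94. ] [ 475.9 -194.8   19. ]
top board [325.3 243.1  91. ] [ 458.7 -130.7   19. ]
top tray [202.4 230.   95. ] [500.6 218.3  28. ]
side board [294.9 159.8 109. ] [ 568.8 -243.8   19. ]
side board [291.9 174.8 121. ] [ 561.  -183.4   19. ]
side board [322.5 178.1 125. ] [ 477.  -194.6   19. ]
side board [289.4 190.4 109. ] [ 551.9 -124.4   19. ]
side board [323.4 196.  129. ] [ 459.8 -130.4   19. ]
side tray [269.3 303.9 192. ] [501.5 218.2  28. ]
```

```bash
cat >> h.py <<'E'
def shift(x,y,z,yaw):
    from scipy.spatial.transform import Rotation as Ro
    s=r.observe();w=s['orientation'];R=Ro.from_quat(np.r_[w[1:],w[0]]).as_matrix()
    d=R.T@(np.array([x,y,z])-s['ee_pos']);a=np.arctan2(R[1,1],R[0,1])-yaw
    a=(a+np.pi/2)%np.pi-np.pi/2
    print(s['t'],'shift',d.round(1),'turn',round(a,3),'F',s['force'].round(1),'w',round(s['grip_width'],1),s['grip_force'])
def sh(x,y):
    c,n=np.cos(-.2512),np.sin(-.2512);return 501.9+c*x-n*y,210.4+n*x+c*y
E
python3 -c "
from h import *
shift(459.3,-130.5,110,.1336);print(sh(0,-40),sh(0,50),sh(0,-135))"
```

```text
0.2 shift [-473.4 -511.7  121.2] turn 1.028 F [ 0.1 -0.5  0.2] w 85.0 0.0
(np.float64(491.957340969972), np.float64(171.65540642344274)) (np.float64(514.3283237875349), np.float64(258.8307419706966)) (np.float64(468.34352577365553), np.float64(79.63699667911922))
```

{"method": "move_arm", "body": {"moves": [[-473,-512,50,1.028,1],[-473,-512,50,1.028,1],[-473,-512,50,1.028,1],[-473,-512,50,1.028,1],[-473,-512,50,1.028,1],[-473,-512,50,1.028,1],[-473,-512,50,1.028,1],[-473,-512,50,1.028,1],[-473,-512,50,1.028,1],[-473,-512,50,1.028,1]], "squeeze": 40}}

```text
t: 1.03
ee_pos: [366.1, 133.6, 201.5]
orientation: [0.0, 0.659, 0.753, 0.0]
force: [1.1, -0.2, -0.1]
grip_width: 85.3
grip_force: 0.0
```

```bash
python3 -c "
from h import *
shift(459.3,-130.5,110,.1336);print(r.observe()['ee_pos'])"
```

```text
1.0333 shift [-274.1   57.3   91.5] turn -0.001 F [ 1.1 -0.2 -0.1] w 85.3 0.0
[366.08163015 133.5798513  201.49907633]
```

{"method": "move_arm", "body": {"moves": [[-274,57,92,0,1],[-274,57,92,0,1],[-274,57,92,0,1],[-274,57,92,0,1],[-274,57,92,0,1],[-274,57,92,0,1],[-274,57,92,0,1],[-274,57,92,0,1],[-274,57,92,0,1],[-274,57,92,0,1]]}}

```text
t: 1.87
ee_pos: [458.3, -128.1, 109.1]
orientation: [-0.001, 0.659, 0.753, -0.0]
force: [0.2, 0.4, -0.2]
grip_width: 85.1
grip_force: 0.0
```

```bash
python3 - <<'E'
from h import *
t=cap('top');s=cap('side')
shift(459.3,-130.5,10,.1336)
o=np.zeros((480,800,3),np.uint8)
o[:,:400]=cv2.resize(t['frame'][180:276,300:380],(400,480),interpolation=2);o[:,400:]=cv2.resize(s['frame'][130:226,280:360],(400,480),interpolation=2)
cv2.imwrite('pics/c1.png',o)
E
```

```text
1.9667 shift [-3.4  0.3 99.8] turn 0.002 F [ 0.7 -1.3 -0.1] w 85.4 0.0
```

View pics/c1.png

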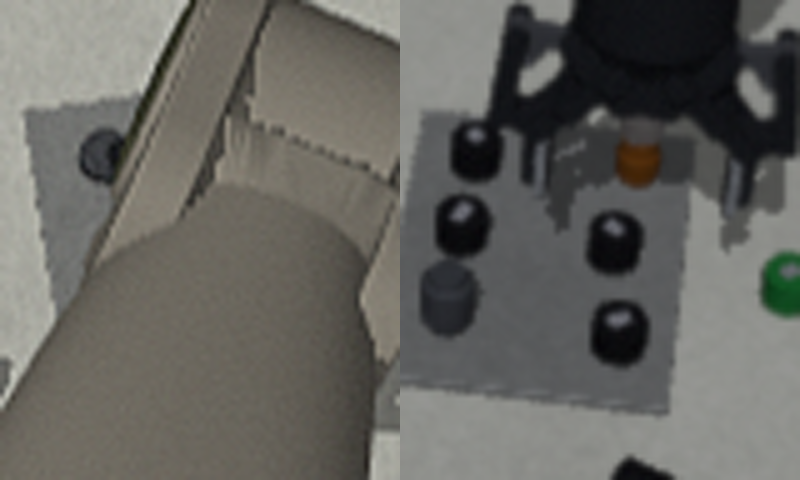

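The side view shows the open fingers straddling the puck's line, centred on the puck at about (618, 330) of the crop, with room to the neighbours. I'm going down.

{"method": "move_arm", "body": {"moves": [[-3,0,35,0,1],[-3,0,65,0,1],[-3,0,85,0,1],[-3,0,99,0,1],[-3,0,99,0,1],[-3,0,99,0,0.2],[-3,0,99,0,0.2],[-3,0,99,0,0.2],[-3,0,99,0,0.2],[-3,0,99,0,0.2]]}}

```text
t: 2.8
ee_pos: [460.5, -131.8, 11.8]
orientation: [0.001, 0.658, 0.753, 0.0]
force: [-1.9, 1.1, 8.8]
grip_width: 29.0
grip_force: 38.8
```

{"method": "move_arm", "body": {"moves": [[0,0,0,0,0.2],[0,0,0,0,0.2],[0,0,-15,0,0.2],[0,0,-45,0,0.2],[0,0,-80,0,0.2],[0,0,-120,0,0.2],[0,0,-120,0,0.2]]}}

```text
t: 3.38
ee_pos: [463.7, -133.5, 138.1]
orientation: [0.006, 0.658, 0.753, 0.002]
force: [1.9, 0.6, -1.1]
grip_width: 28.6
grip_force: 39.6
```

```bash
python3 - <<'E'
from h import *
s=cap('side')
print(r.observe()['ee_pos']);shift(*sh(0,-40),130,-.2512)
o=cv2.resize(s['frame'][130:270,250:390],(560,560),interpolation=2)
cv2.imwrite('pics/c2.png',o)
E
```

```text
[ 462.75132947 -133.05543423  135.17127681]
3.4333 shift [298.1  69.6   4.2] turn 0.385 F [ 1.   0.4 -1.1] w 28.6 39.60887610912323
```

View pics/c2.png

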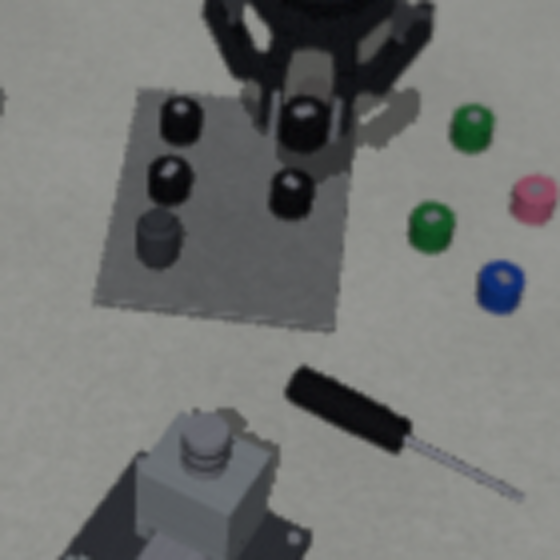

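The puck is held at (303, 125) and has left its place. Nothing else has moved. I'm carrying it to the tray.

{"method": "move_arm", "body": {"moves": [[298,70,-5,0.385,0.2],[298,70,-5,0.385,0.2],[298,70,-5,0.385,0.2],[298,70,-5,0.385,0.2],[298,70,-5,0.385,0.2],[298,70,-5,0.385,0.2],[298,70,-5,0.385,0.2],[298,70,-5,0.385,0.2],[298,70,-5,0.385,0.2],[298,70,-5,0.385,0.2]]}}

```text
t: 4.27
ee_pos: [488.3, 174.8, 134.5]
orientation: [-0.0, 0.789, 0.615, -0.001]
force: [-0.9, 0.3, -0.5]
grip_width: 28.7
grip_force: 39.6
```

```bash
python3 -c "
from h import *
cap('side');s=cap('side','c3.png')
print(r.observe()['ee_pos']);shift(*sh(0,-40),22,-.2512)
x,y=sh(0,-40);print(proj(s,[[x,y,39],[x,y,17]]))
cv2.imwrite('pics/c3.png',cv2.resize(s['frame'][190:370,200:360],(640,600),interpolation=2))"
```

```text
[488.33668832 172.75280043 134.65645208]
4.3667 shift [ -0.    3.9 112.7] turn 0.0 F [-0.7 -0.9 -0.4] w 28.0 39.62445795536041
[[279.67775976 284.30345241]
 [279.6661432  289.41989845]]
```

View pics/c3.png

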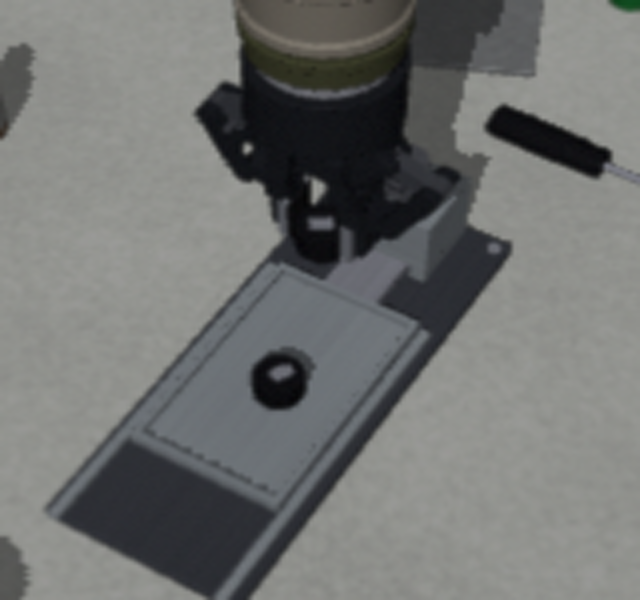

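The puck hangs upright in the fingers, in line with the tray's -y end, clear of the tower. I'm lowering it.

{"method": "move_arm", "body": {"moves": [[0,4,35,0,0.2],[0,4,70,0,0.2],[0,4,95,0,0.2],[0,4,106,0,0.2],[0,4,111,0,0.2],[0,4,111,0,0.2],[0,4,111,0,0.2]]}}

```text
t: 4.95
ee_pos: [493.4, 171.3, 25.0]
orientation: [0.0, 0.791, 0.612, 0.0]
force: [1.0, -0.7, -0.1]
grip_width: 28.6
grip_force: 39.6
```

```bash
python3 -c "
from h import *
print(r.observe()['ee_pos']);shift(*sh(0,-40),21,-.2512)"
```

```text
[493.44415972 171.31588165  24.96439805]
4.95 shift [-0.  -1.5  4. ] turn -0.002 F [ 1.  -0.7 -0.1] w 28.6 39.63532626628876
```

{"method": "move_arm", "body": {"moves": [[0,-1,2,0,0.2],[0,-1,4,0,0.2],[0,-1,4,0,0.2],[0,-1,4,0,0.2]]}}

```text
t: 5.28
ee_pos: [492.3, 172.6, 21.0]
orientation: [0.0, 0.79, 0.613, 0.0]
force: [-0.5, -0.8, -0.7]
grip_width: 28.4
grip_force: 39.6
```

{"method": "move_arm", "body": {"moves": [[0,0,1.5,0,0.2],[0,0,1.5,0,0.2]]}}

```text
t: 5.45
ee_pos: [492.5, 172.7, 20.7]
orientation: [0.0, 0.79, 0.613, 0.001]
force: [-3.5, -0.9, 11.8]
grip_width: 28.4
grip_force: 41.0
```

{"method": "move_arm", "body": {"moves": [[0,0,0,0,0.5],[0,0,0,0,0.5],[0,0,0,0,0.5],[0,0,-30,0,0.5],[0,0,-70,0,0.5],[0,0,-110,0,0.6],[0,0,-120,0,1]]}}

```text
t: 6.03
ee_pos: [495.1, 173.1, 144.8]
orientation: [0.002, 0.79, 0.613, 0.004]
force: [1.6, 0.2, 0.8]
grip_width: 61.7
grip_force: 0.0
```

```bash
python3 -c "
from h import *
print(r.observe()['ee_pos']);shift(476.5,-194.7,130,.1336)"
```

```text
[495.11761252 173.14696969 144.84706014]
6.0333 shift [-361.    73.2   14.1] turn -0.384 F [1.6 0.2 0.8] w 61.7 0.0
```

{"method": "move_arm", "body": {"moves": [[-361,73,0,-0.384,1],[-361,73,0,-0.384,1],[-361,73,0,-0.384,1],[-361,73,0,-0.384,1],[-361,73,0,-0.384,1],[-361,73,0,-0.384,1],[-361,73,0,-0.384,1],[-361,73,0,-0.384,1],[-361,73,0,-0.384,1],[-361,73,0,-0.384,1]]}}

```text
t: 6.87
ee_pos: [473.2, -201.4, 138.8]
orientation: [0.001, 0.661, 0.751, -0.001]
force: [0.8, 0.5, -0.0]
grip_width: 85.7
grip_force: 0.0
```

{"method": "move_arm", "body": {"moves": [[0,0,0,0,1],[0,0,0,0,1],[0,0,0,0,1]]}}

```text
t: 7.12
ee_pos: [472.7, -194.1, 138.6]
orientation: [-0.001, 0.658, 0.753, 0.0]
force: [0.3, 0.6, 0.7]
grip_width: 85.4
grip_force: 0.0
```

```bash
python3 -c "
from h import *
print(r.observe()['ee_pos']);shift(476.5,-194.7,11,.1336)"
```

```text
[ 472.7067768  -194.06415083  138.57020294]
7.1167 shift [ -1.3   3.8 127.6] turn 0.0 F [0.3 0.6 0.7] w 85.4 0.0
```

{"method": "move_arm", "body": {"moves": [[-1,4,40,0,1],[-1,4,75,0,1],[-1,4,105,0,1],[-1,4,120,0,1],[-1,4,127,0,1],[-1,4,127,0,1],[-1,4,127,0,0.2],[-1,4,127,0,0.2],[-1,4,127,0,0.2],[-1,4,127,0,0.2]]}}

```text
t: 7.95
ee_pos: [478.2, -196.3, 13.3]
orientation: [0.001, 0.658, 0.753, 0.0]
force: [-0.1, -0.2, 0.2]
grip_width: 38.7
grip_force: 0.0
```

{"method": "move_arm", "body": {"moves": [[0,0,0,0,0.2],[0,0,0,0,0.2],[0,0,0,0,0.2],[0,0,-15,0,0.2],[0,0,-45,0,0.2],[0,0,-80,0,0.2],[0,0,-120,0,0.2],[0,0,-130,0,0.2],[0,0,-130,0,0.2]]}}

```text
t: 8.7
ee_pos: [479.7, -197.4, 146.3]
orientation: [0.004, 0.659, 0.752, 0.001]
force: [0.9, -0.2, -0.5]
grip_width: 28.4
grip_force: 39.6
```

```bash
python3 -c "
from h import *
print(r.observe()['ee_pos']);shift(*sh(0,50),140,-.2512)"
```

```text
[ 479.69540057 -197.44871944  146.34098328]
8.7 shift [447.7  94.7   4.6] turn 0.384 F [ 0.9 -0.2 -0.5] w 28.4 39.58235442638397
```

{"method": "move_arm", "body": {"moves": [[448,95,0,0.384,0.2],[448,95,0,0.384,0.2],[448,95,0,0.384,0.2],[448,95,0,0.384,0.2],[448,95,0,0.384,0.2],[448,95,0,0.384,0.2],[448,95,0,0.384,0.2],[448,95,0,0.384,0.2],[448,95,0,0.384,0.2],[448,95,0,0.384,0.2]]}}

```text
t: 9.53
ee_pos: [506.7, 209.1, 140.4]
orientation: [-0.0, 0.79, 0.613, -0.001]
force: [1.3, 0.1, 0.5]
grip_width: 28.2
grip_force: 39.6
```

```bash
python3 -c "
from h import *
print(r.observe()['ee_pos']);shift(*sh(0,50),60,-.2512)"
```

```text
[506.71344289 209.13318494 140.39162017]
9.5333 shift [50.1 -4.8 80.4] turn 0.0 F [1.3 0.1 0.5] w 28.2 39.594252705574036
```

{"method": "move_arm", "body": {"moves": [[50,-5,40,0,0.2],[50,-5,70,0,0.2],[50,-5,70,0,0.2],[50,-5,70,0,0.2],[50,-5,70,0,0.2]]}}

```text
t: 9.95
ee_pos: [514.4, 256.2, 71.2]
orientation: [-0.0, 0.79, 0.613, -0.001]
force: [0.7, -0.5, -0.5]
grip_width: 28.7
grip_force: 39.7
```

```bash
python3 -c "
from h import *
cap('side');s=cap('side')
print(r.observe()['ee_pos']);shift(*sh(0,50),26,-.2512)
cv2.imwrite('pics/c4.png',cv2.resize(s['frame'][190:370,200:360],(640,600),interpolation=2))"
```

```text
[516.37263452 256.09565359  73.31696193]
10.05 shift [ 2.1 -2.7 47.3] turn -0.001 F [-0.  -0.3 -0.5] w 28.5 39.666101932525635
```

View pics/c4.png

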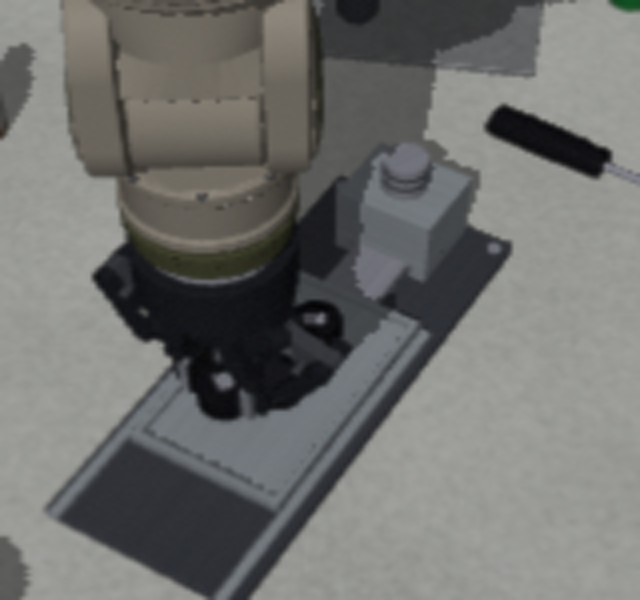

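The first specimen stands flat at (317, 320). The second is held upright over the +y end. I'm lowering it.

{"method": "move_arm", "body": {"moves": [[2,-2.5,25,0,0.2],[2,-2.5,40,0,0.2],[2,-2.5,47,0,0.2],[2,-2.5,47,0,0.2],[2,-2.5,47,0,0.2]]}}

```text
t: 10.47
ee_pos: [514.4, 259.0, 26.2]
orientation: [0.0, 0.79, 0.613, 0.001]
force: [0.2, -0.1, -0.3]
grip_width: 28.2
grip_force: 39.7
```

```bash
python3 -c "
from h import *
shift(*sh(0,50),22,-.2512)"
```

```text
10.4667 shift [-0.2 -0.   4.2] turn -0.001 F [ 0.2 -0.1 -0.3] w 28.2 39.6660178899765
```

{"method": "move_arm", "body": {"moves": [[0,0,2,0,0.2],[0,0,3.5,0,0.2],[0,0,3.5,0,0.2],[0,0,3.5,0,0.2]]}}

```text
t: 10.8
ee_pos: [514.4, 259.7, 22.3]
orientation: [0.0, 0.79, 0.613, 0.001]
force: [0.8, -1.1, 1.1]
grip_width: 28.4
grip_force: 39.8
```

{"method": "move_arm", "body": {"moves": [[0,0,1.2,0,0.2],[0,0,1.2,0,0.2],[0,0,1.2,0,0.2]]}}

```text
t: 11.05
ee_pos: [514.4, 259.8, 22.2]
orientation: [0.001, 0.79, 0.613, 0.001]
force: [-3.5, -1.6, 10.4]
grip_width: 28.4
grip_force: 40.8
```

{"method": "move_arm", "body": {"moves": [[0,0,0,0,0.5],[0,0,0,0,0.5],[0,0,0,0,0.5],[0,0,-30,0,0.5],[0,0,-70,0,0.5],[0,0,-110,0,0.5],[0,0,-140,0,0.5],[0,0,-140,0,0.5],[0,0,-140,0,0.5]]}}

```text
t: 11.8
ee_pos: [515.0, 260.1, 162.4]
orientation: [0.001, 0.79, 0.613, 0.002]
force: [-0.4, 0.8, -0.7]
grip_width: 42.7
grip_force: 0.0
```

```bash
python3 -c "
from h import *
shift(*sh(0,-135),160,-.2512)"
```

```text
11.8 shift [-186.4   -0.4    1.9] turn 0.0 F [-0.4  0.8 -0.7] w 42.7 0.0
```

{"method": "move_arm", "body": {"moves": [[-186,0,0,0,0.5],[-186,0,0,0,0.5],[-186,0,0,0,0.5],[-186,0,0,0,0.5],[-186,0,0,0,0.5],[-186,0,0,0,0.5],[-186,0,0,0,0.5],[-186,0,0,0,0.5]]}}

```text
t: 12.47
ee_pos: [466.8, 79.6, 159.2]
orientation: [-0.001, 0.79, 0.613, -0.001]
force: [0.0, 0.1, -1.2]
grip_width: 43.0
grip_force: 0.0
```

```bash
python3 - <<'E'
from h import *
s=cap('side');p=r.observe()['ee_pos'];shift(*sh(0,-135),80,-.2512)
print(p,proj(s,[p]))
a=s['frame'][190:370,200:360]
t0=cv2.imread('pics/top0.png');s0=cv2.imread('pics/side0.png')
o=np.zeros((600,800,3),np.uint8);o[:450,:400]=cv2.resize(a,(400,450),interpolation=2)
o[:300,400:]=cv2.resize(t0[215:260,220:280],(400,300),interpolation=2)
o[300:,400:]=cv2.resize(s0[225:270,270:330],(400,300),interpolation=2)
# overlay predicted tower top corners and knob circles
t=cap('top')
for c,x0,y0,oy in((t,220,215,0),(s,270,225,300)):
    th=np.linspace(0,6.28,40)
    P=[(*sh(13*np.cos(q),-135+13*np.sin(q)),106) for q in th]
    Q=[(*sh(x,y-135),76) for x,y in((30,25),(-30,25),(-30,-25),(30,-25))]
    for L,col in((P,(0,0,255)),(Q,(0,255,0))):
        u=((proj(c,L)-[x0,y0]+.5)*6.667+[400,oy]).round().astype(np.int32);cv2.polylines(o,[u],True,col,1)
cv2.imwrite('pics/c5.png',o)
E
```

```text
12.5167 shift [-0.1  1.4 79.4] turn 0.001 F [ 0.7 -0.1  0.6] w 42.7 0.0
[467.07079692  80.02329429 159.36641726] [[303.2085916  221.45530692]]
```

View pics/c5.png

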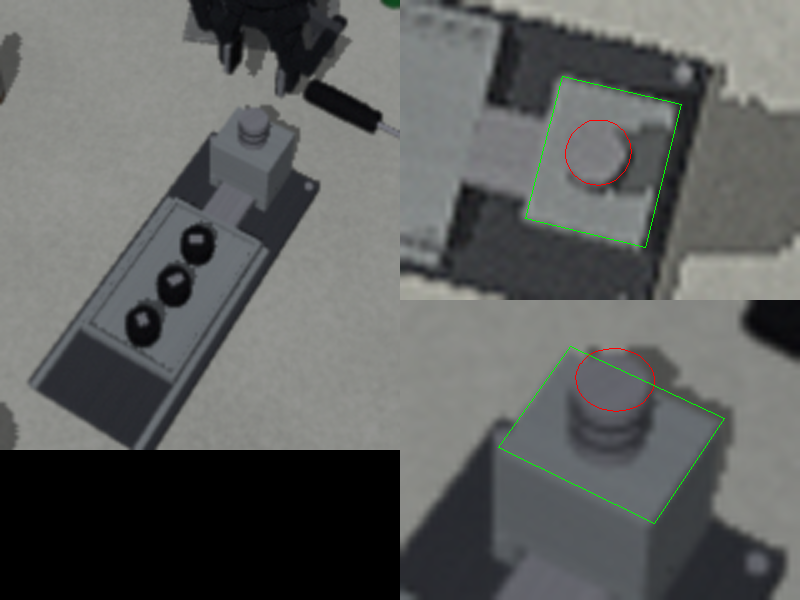

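All three specimens stand flat in the tray, and the predicted knob and tower outlines match within a pixel. I'm descending to the knob.

{"method": "move_arm", "body": {"moves": [[0,1.4,35,0,0.5],[0,1.4,60,0,0.5],[0,1.4,75,0,0.5],[0,1.4,78,0,0.5],[0,1.4,78,0,0.5],[0,1.4,78,0,0.5]], "squeeze": 20}}

```text
t: 13.07
ee_pos: [469.2, 79.7, 82.8]
orientation: [0.0, 0.79, 0.614, 0.0]
force: [0.7, 0.5, -0.4]
grip_width: 43.0
grip_force: 0.0
```

```bash
python3 -c "
from h import *
shift(*sh(0,-135),80,-.2512)"
```

```text
13.0667 shift [-0.3 -0.9  2.8] turn 0.001 F [ 0.7  0.5 -0.4] w 43.0 0.0
```

{"method": "move_arm", "body": {"moves": [[0,-0.5,2,0,0.5],[0,-0.5,2,0,0.3],[0,-0.5,2,0,0.2],[0,-0.5,2,0,0.2],[0,-0.5,2,0,0.2],[0,-0.5,2,0,0.2],[0,-0.5,2,0,0.2],[0,-0.5,2,0,0.2]]}}

```text
t: 13.73
ee_pos: [468.3, 79.5, 81.2]
orientation: [-0.0, 0.79, 0.613, 0.001]
force: [-3.4, 1.8, 5.8]
grip_width: 25.2
grip_force: 20.8
```

```bash
python3 -c "
from h import *
shift(*sh(0,-135),80,-.2512);print(r.observe()['moment'])"
```

```text
13.7333 shift [0.2 0.  1.2] turn 0.0 F [-3.4  1.8  5.8] w 25.2 20.834198892116547
[0.34518505 0.58563492 0.03611558]
```

{"method": "move_arm", "body": {"moves": [[0,-0.4,-0.5,0,0.2],[0,-0.4,-1,0,0.2],[0,-0.4,-2,0,0.2],[0,-0.4,-3,0,0.2],[0,-0.4,-3,0,0.2],[0,-0.4,-3,0,0.2]], "squeeze": 30}}

```text
t: 14.23
ee_pos: [467.9, 79.2, 83.3]
orientation: [0.0, 0.79, 0.613, 0.0]
force: [-0.1, 0.9, -1.5]
grip_width: 24.7
grip_force: 29.5
```

```bash
python3 -c "
from h import *
shift(*sh(0,-135),80,-.2512);print(r.observe()['moment'])"
```

```text
14.2333 shift [0.5 0.3 3.3] turn 0.0 F [-0.1  0.9 -1.5] w 24.7 29.516076743602753
[0.0775129  0.09008591 0.01004141]
```

{"method": "move_arm", "body": {"moves": [[0,0,-1,0,0.2],[0,0,-2,0,0.2],[0,0,-3,0,0.2],[0,0,-4,0,0.2],[0,0,-5,0,0.2],[0,0,-6,0,0.2],[0,0,-7,0,0.2],[0,0,-8,0,0.2],[0,0,-8,0,0.2],[0,0,-8,0,0.2]]}}

```text
t: 15.07
ee_pos: [467.9, 79.3, 91.4]
orientation: [0.0, 0.79, 0.613, 0.0]
force: [0.5, 0.4, -2.7]
grip_width: 24.9
grip_force: 29.5
```

```bash
python3 -c "
from h import *
shift(*sh(0,-135),80,-.2512);print(r.observe()['moment'])"
```

```text
15.0667 shift [ 0.5  0.3 11.4] turn 0.0 F [ 0.5  0.4 -2.7] w 24.9 29.52479839324951
[ 0.01618684 -0.02701708 -0.03240783]
```

{"method": "move_arm", "body": {"moves": [[0,0,-2,0,0.2],[0,0,-4,0,0.2],[0,0,-6,0,0.2],[0,0,-8,0,0.2],[0,0,-10,0,0.2],[0,0,-12,0,0.2],[0,0,-14,0,0.2],[0,0,-16,0,0.2],[0,0,-18,0,0.2],[0,0,-19.5,0,0.2]]}}

```text
t: 15.9
ee_pos: [467.9, 79.3, 111.1]
orientation: [0.0, 0.79, 0.613, 0.0]
force: [0.0, -0.2, -1.1]
grip_width: 24.8
grip_force: 29.5
```

{"method": "move_arm", "body": {"moves": [[0,0,0,0,0.2],[0,0,0,0,0.2],[0,0,0,0,0.2],[0,0,0,0,0.2],[0,0,0,0,0.2],[0,0,0,0,0.2]]}}

```text
t: 16.4
ee_pos: [467.8, 79.3, 110.7]
orientation: [-0.0, 0.79, 0.613, -0.0]
force: [0.1, 0.7, -1.4]
grip_width: 24.7
grip_force: 29.5
```

```bash
python3 - <<'E'
from h import *
s=cap('side');shift(*sh(0,-135),110,-.2512)
o=r.observe();print(o['ee_pos'],o['moment'],o['qd'].round(3))
cv2.imwrite('pics/c6.png',cv2.resize(s['frame'][150:350,200:400],(600,600),interpolation=2))
E
```

```text
16.45 shift [0.5 0.5 0.7] turn 0.0 F [-0.4  0.2 -1.6] w 24.8 29.53794836997986
[467.76263858  79.2605774  110.6958188 ] [ 0.00905468 -0.03024378  0.00245746] [ 0.001  0.     0.002 -0.    -0.     0.   ]
```

View pics/c6.png

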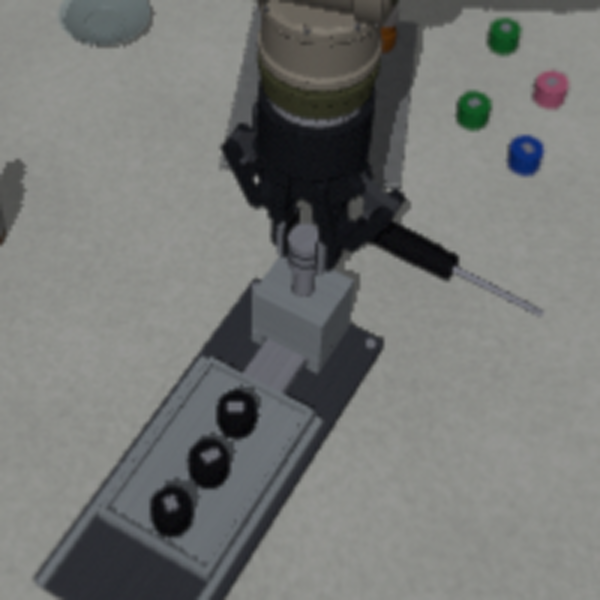

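The pin is drawn about 29 mm. Its shaft shows between knob and tower at (303, 283), the three specimens are undisturbed, and there is almost no side force. I'm handing the job in.

```bash
python3 -c "
from plant import r
print(r.close_job())"
```

```text
the job is handed in; nothing more can be done
None
```

The job is handed in, verdict not shown: three specimens stand flat in the tray, two are left on the board, and the pin is held gripped about 29 mm up with almost no side force.

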